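Clear the stitching clamp and hold its spring jaw open at the index

TASK

I am about to set a file into the stitching clamp and need both hands for it. Take the wooden wiper block and, with the block and not with the fingers, wipe the four board chips off the clamp's bed into the crumb tray hung along its right side while the jaw is still shut, then stand the block on its sole on the worktop. Then grip the bridge handle on the spring-closed jaw, pull the jaw out until its brass pointer stands at the brass index on the scale rail, and finish holding it still there: do not let go. Leave the other things on the table where they are.

Things in the scene. Friction and masses are not known exactly. Their poses are not given: they have to be found in the camera images.
- clamp: grey metal stitching clamp, fixed. Origin on the worktop; x along the slide, away from the robot, y left, z up. Bed top 22 mm up, y -80 to +98 mm. Free bed to wipe: from the front lip (x -68 mm, 8 mm high) to the shut jaw's front (x +40 mm), open on the right (y -80) to the tray. Scale rail along the left edge: y +96 to +108, 10 mm above the bed. Fixed jaw and spring barrels behind, to x +170, 68 mm up
- tray_floor (a point): centre of the crumb tray's floor, 4 mm above the worktop, axes as the clamp's (at its x -10, y -115 mm). Open steel tray fixed along the bed's right edge: inside 118 mm along x, 64 mm along y; rim 20 mm above the worktop (2 mm below the bed top)
- jaw (a joint): travel of the moving jaw, m: 0 shut, grows as the jaw is pulled along the clamp's -x (towards the robot), stop at 0.080. A spring pulls it shut: about 5 N at 0, 12 N at 0.050; it snaps shut if let go. Jaw 140 mm wide (y), 30 mm thick, top 68 mm above the worktop
- handle (a point): bridge handle on top of the jaw, moves with it: round steel bar 13 mm thick along the clamp's y on two posts, 80 mm between the posts, bar 28 mm above the jaw's top. Origin: middle of the bar, 96 mm above the worktop (clamp's x +60, y 0 when shut); axes as the clamp's
- pointer (a point): tip of the brass pointer on the jaw's left end, 37 mm above the worktop, at the clamp's y +99 mm; moves with the jaw along the scale rail (clamp's x +60 when shut). Axes as the clamp's
- index: brass rider fixed on the scale rail, pointing right, at the path of the jaw's pointer. Origin: tip of its point, 37 mm above the worktop, clamp's y +100 mm; axes as the clamp's. It stands 40 to 62 mm to the clamp's -x of the shut jaw's pointer; at the mark both have the same x in the clamp's axes
- wiper: wooden wiper block with a rubber sole, about 110 g, standing on its sole on the worktop. Base 100 mm (its x) by 44 mm (its y), 15 mm high; on it a grip 84 mm by 22 mm up to 56 mm above the sole. Origin: centre of the sole's underside, z up
- chip_1: chip of binder's board, irregular, about 16 mm across, 6 mm thick, 10 g, loose on the bed before the shut jaw, within the clamp's x -42 to +22 and y -60 to +18 mm. Origin: centre of its underside
- chip_2: chip of binder's board, irregular, about 16 mm across, 6 mm thick, 10 g, loose on the bed before the shut jaw, within the clamp's x -42 to +22 and y -60 to +18 mm. Origin: centre of its underside
- chip_3: chip of binder's board, irregular, about 17 mm across, 6 mm thick, 10 g, loose on the bed before the shut jaw, within the clamp's x -42 to +22 and y -60 to +18 mm. Origin: centre of its underside
- chip_4: chip of binder's board, irregular, about 15 mm across, 6 mm thick, 10 g, loose on the bed before the shut jaw, within the clamp's x -42 to +22 and y -60 to +18 mm. Origin: centre of its underside
- tape_roll: roll of paper tape lying flat, 90 mm across, 19 mm high; bystander. Origin: centre of its underside
- awl: awl with a turned handle, 135 mm long, 25 mm thick, lying; bystander. Origin: centre of its underside
- thread_spool: spool of linen thread, 34 mm across, 46 mm high, standing; bystander. Origin: centre of its underside
- wax_block: block of beeswax, 56x38x20 mm; bystander. Origin: centre of its underside
- paste_bottle: white bottle with a pointed cap, 52 mm across, 157 mm high; bystander. Origin: centre of its underside
- eraser: white eraser, 22x56x12 mm; bystander. Origin: centre of its underside
Mind the look-alikes: they are no part of the job. What is shaped like the wiper but red is not meant.

How it is judged:
By the outcome, as a careful person would: the job done as asked, in the order asked, and still so for the second after the job is handed in, while the arm keeps its last pose, push and grip.
It also fails if it takes over 64 s, if anything falls off the work surface, if the arm or the gripper's body presses on something with over 40 N, if the wrist force passes 120 N, or if a joint passes its speed limit or range.

ROBOT

A 6-joint arm with a two-finger parallel gripper is mounted at the origin on the work surface; the furniture and walls round the work are solid. World frame = base frame: x ahead of the robot, y to its left, z up, the work surface at z = 0. Lengths are in m, angles in degrees, forces in N, time in s.
With the tool pointing down it reaches from about 0.3 to 0.75 m from the base axis. Payload 8.5 kg.
Tool frame: the origin (TCP) lies between the finger pads; the fingertips stand 8 mm ahead of it and the grasp point (between the pads) lies 11 mm behind it; y points along the fingers, z is the direction in which the jaws open and shut, and the axes are right-handed (so a half turn about y gives the same grasp; the last joint's range is limited). The gripper opens to 85 mm and grips with 20 to 120 N. Pads are 22 mm wide; open, the fingers measure 114 mm over their backs; the gripper's body (76 mm by 85 mm) begins 54 mm behind the grasp point. The pads swing forward as they close: fully open they stand 13 mm farther back than shut.
Start: joints at [59.112, 21.807, 74.336, -0, 83.858, -12.336], TCP at [0.175, 0.521, 0.239] pointing down, gripper open.
Joint ranges: [-178.18, 178.18], [-50.72, 133.34], [12.68, 142.11], [-81.47, 261.47], [9.98, 163.14], [-165.26, 165.26]. Speed limits (degrees/s): [136.94, 136.94, 180, 180, 180, 180].

INTERFACE

Orientations are given as a 3x3 rotation matrix whose columns are the frame's x, y, z axes.
In Python, from rig import env, get_image gives the robot as it stands.
- The arm moves only by the tool move_arm, never from a script. Its argument "targets" is one flat list of numbers, 6 for each row, row after row: the shift along the tool's x, y, z in mm, then the turn, a rotation vector about the tool's x, y, z in rad. A call has exactly 5 rows; each row shifts and turns the commanded pose from where the row before left it, along the tool's axes as they then stand; what a row does not reach is not made up. A row lasts 1/8 s, in which the tool goes at most 62.5 mm and 10.7 degrees, less where a joint would pass 70% of its speed; a pose out of reach is approached as far as the arm can. A call is refused whole if a number of a shift passes 62.5 or a number of a turn 0.188, either way. A call with a gripper value outside its range is refused whole. "hand" is the opening, from -1 (shut) to 1 (fully open), so that 0 is half open, set as the call begins (left out, the last holds). The fingers move at their own pace and stop on an object; "squeeze" is the grip in N (left out, the last holds). Time passes only in rows, so rows that do not move let the fingers close, or fill a call up. It gives the time, the measured TCP pose, the force and the opening at its end, in the units of the state.
- env.observe(): the state, without advancing time (a new reading comes with each control period).
- get_image(name): name is "scene" or "top" or "wrist"; returns a dict with "pixels" (480x640x3 uint8, red, green, blue), "z_map" (480x640 float32, m along the optical axis (not along the pixel's ray), 0 where there is no reading), "intrinsics" (3x3 intrinsics, pixels), "R" (3x3) and "t" (3): a world point X has camera coordinates R X + t; the wrist camera has in their place "mount" (4x4, takes a point from camera to tool coordinates, whose origin is the TCP and whose axes are the tool frame's). Camera axes: x right, y down, z forward; pixel columns grow to the right and rows downward; lengths in m; the calibration is good to about 2 mm. A picture is of the moment at which its call begins: read the wrist's pose just before it.
- env.close_job(): hands the job in, once; it reports no verdict.
The state is a dict: "time_s": time; "q": joint angles; "qvel": joint speeds; "joint_efforts": joint torques, N m; "position": TCP position; "tool_rot": TCP orientation; "ft_force": force on the tool from outside, world axes, zero at the start; "wrist_torque": the same for the moment, N m; "grip_width": finger opening in m.
Only numpy, scipy, OpenCV 4.12 (cv2) and the standard library are available. Lean on these libraries where they do the work, as an engineer would, in place of code of your own. Each camera call takes 0.05 s, during which the arm holds its last target.

## Working session

There is one attempt and no reset: what is moved stays moved. The work goes in short steps, Python scripts to look and compute and a tool call to move; the robot and the scene stay as the last step left them, time stands still between calls to the robot, and variables do not carry over. Pictures are saved under pics/ and viewed, and the job is handed in when it is done.

Besides the shell and the picture viewer there is one more tool, called as name(argument=value, ...), one argument or row to a line, values as JSON. move_arm: Moves the arm, as the interface text tells. Its arguments: {"type":"object","properties":{"targets":{"type":"array"},"hand":{"type":"number"},"squeeze":{"type":"number"}},"required":["targets"]}

```bash
ls; mkdir -p pics
cat > h.py <<'E'
import numpy as np, cv2
from rig import env, get_image
def save(im,name,crop=None,s=1):
    p=im["pixels"][:,:,::-1]
    if crop: a,b,c,d=crop; p=p[b:d,a:c]
    if s!=1: p=cv2.resize(p,None,fx=s,fy=s,interpolation=cv2.INTER_CUBIC)
    cv2.imwrite("pics/"+name,p)
def cloud(im,state=None):
    K=np.array(im["intrinsics"]);z=im["z_map"].astype(float)
    v,u=np.mgrid[:480,:640]
    P=np.stack([(u-K[0,2])/K[0,0]*z,(v-K[1,2])/K[1,1]*z,z],-1)
    if "R" in im:
        W=(P-np.array(im["t"]))@np.array(im["R"])
    else:
        M=np.array(im["mount"]);T=P@M[:3,:3].T+M[:3,3]
        W=T@np.array(state["tool_rot"]).T+np.array(state["position"])
    W[z==0]=np.nan
    return W
E
python3 - <<'E'
from h import *
s=env.observe();print(s)
for n in("scene","top","wrist"):
    im=get_image(n);save(im,n+"0.png");np.savez("/tmp/"+n+"0.npz",**im)
E
```

```text
pics
{'time_s': 0.0, 'q': array([ 5.91110252e+01,  2.18424827e+01,  7.43861180e+01, -2.83174212e-04,
        8.38590160e+01, -1.23359930e+01]), 'qvel': array([-0.05630703,  0.03609517,  0.02065878,  0.01834873,  0.01848261,
       -0.05871038]), 'joint_efforts': array([-1.44878018e-04, -4.48459125e+01, -2.31273329e+01, -2.61041250e-04,
        4.84629898e-03, -1.30899502e-05]), 'position': array([0.17485185, 0.5211584 , 0.23868976]), 'tool_rot': array([[ 9.48029879e-01, -7.80837013e-04,  3.18180354e-01],
       [-3.18181150e-01, -1.31482535e-03,  9.48029022e-01],
       [-3.21904555e-04, -9.99998831e-01, -1.49494134e-03]]), 'ft_force': array([-0.80036131, -0.72374715, -0.08301629]), 'wrist_torque': array([0.00174029, 0.03009975, 0.03362504]), 'grip_width': 0.0853373120046114}
```

View pics/scene0.png

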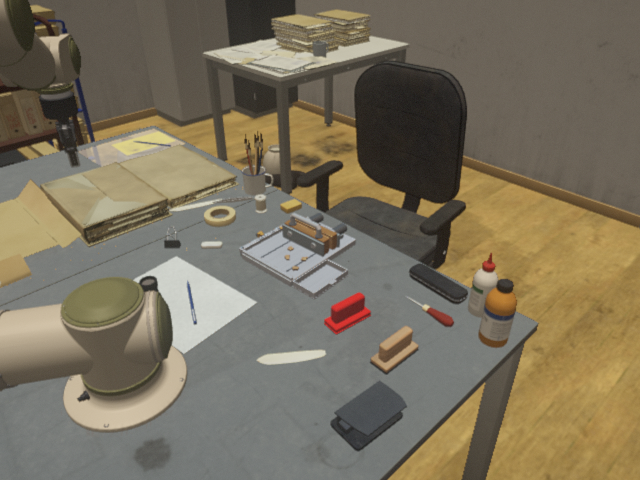

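View pics/top0.png

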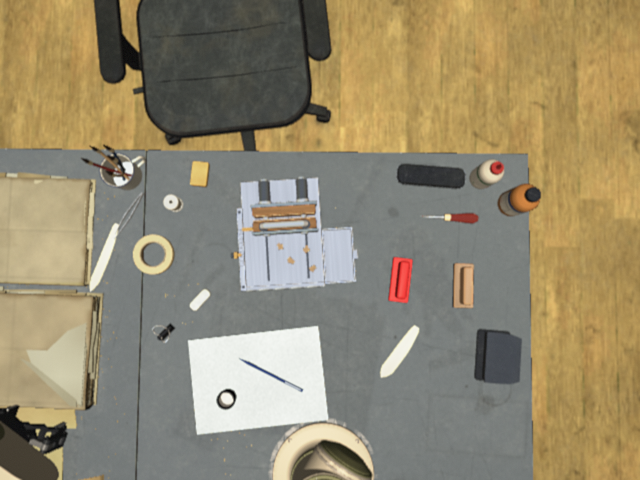

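View pics/wrist0.png

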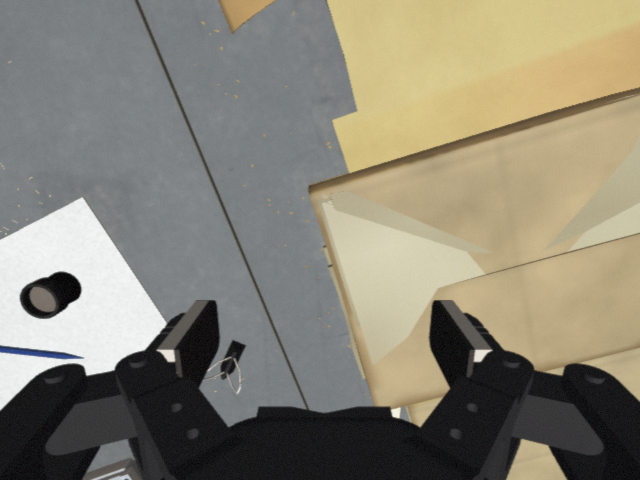

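The scene shows two candidates for the wiper: a red block (scene 347,312; top 401,279) and a bare wooden one (scene 395,349; top 463,286). The wooden one fits, since red is excluded. The clamp is at top (285,235), with its tray on the right at (339,255). I'll confirm with an enlarged crop and take measurements.

Run:
```python
from h import *
im=dict(np.load("/tmp/top0.npz"));W=cloud(im)
save(im,"crop_top.png",(225,165,365,300),5.5)
save(im,"crop_wip.png",(370,235,500,325),6)
def show(name,m):
    P=W[m];c=P[:,:2].astype(np.float32)
    r=cv2.minAreaRect(c);print(name,len(P),P.mean(0).round(4),np.array(r[0]).round(4),np.array(r[1]).round(4),round(r[2],2),P[:,2].min().round(4),P[:,2].max().round(4))
v,u=np.mgrid[:480,:640]
box=lambda a,b,c,d:(u>a)&(u<c)&(v>b)&(v<d)
z=W[:,:,2]
print("table z",np.nanmedian(z[box(340,180,390,220)]))
w=box(445,255,485,315)
show("wip base",w&(z>.007)&(z<.03));show("wip grip",w&(z>.045));show('wip all',w&(z>.007))
c=box(230,170,362,300)
show("clamp>18",c&(z>.017));show("bed",c&(z>.017)&(z<.026));show("jawtops",c&(z>.055)&(z<.075));show("bar",c&(z>.085));
show("clamp all",c&(z>.003))
# pixels per m
K=im["intrinsics"];print(K, W[240,320],W[240,420])
```

```text
table z -0.0012730912048342887
wip base 410 [ 0.4241 -0.303   0.0144] [ 0.4194 -0.325 ] [0.1062 0.0712] 0.29 0.0072 0.0298
wip grip 387 [ 0.4227 -0.3113  0.0533] [ 0.423  -0.3117] [0.0835 0.0222] 0.06 0.045 0.0605
wip all 864 [ 0.4237 -0.3067  0.0336] [ 0.4194 -0.325 ] [0.1062 0.0712] 0.29 0.0072 0.0605
clamp>18 8871 [0.5306 0.1006 0.0344] [0.5371 0.074 ] [0.2482 0.2833] 4.25 0.017 0.106
bed 5424 [0.5169 0.0964 0.0211] [0.5373 0.0722] [0.2482 0.2797] 4.25 0.017 0.026
jawtops 1753 [0.5796 0.0928 0.0634] [0.5934 0.0948] [0.1244 0.146 ] 4.91 0.055 0.0749
bar 287 [0.5492 0.0908 0.0993] [0.5495 0.0911] [0.0131 0.101 ] 4.01 0.0851 0.106
clamp all 10337 [0.5271 0.0888 0.0306] [0.5334 0.0684] [0.2947 0.2998] 0.68 0.003 0.106
[[560.27165326   0.         317.58934764]
 [  0.         560.27165326 237.99840433]
 [  0.           0.           1.        ]] [0.5203709  0.01258147 0.01912373] [ 0.52407398 -0.21684693  0.00284923]
```

View pics/crop_top.png

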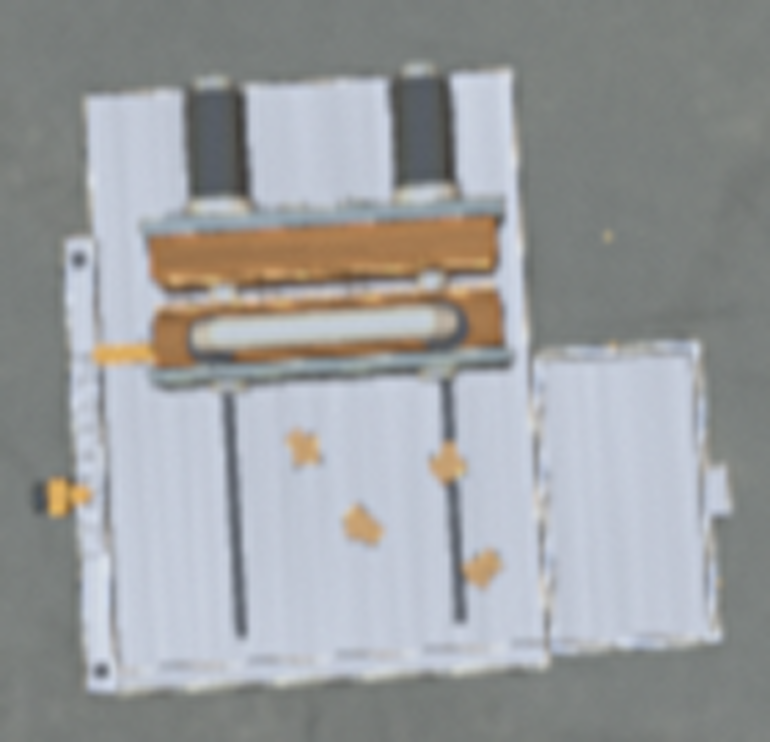

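View pics/crop_wip.png

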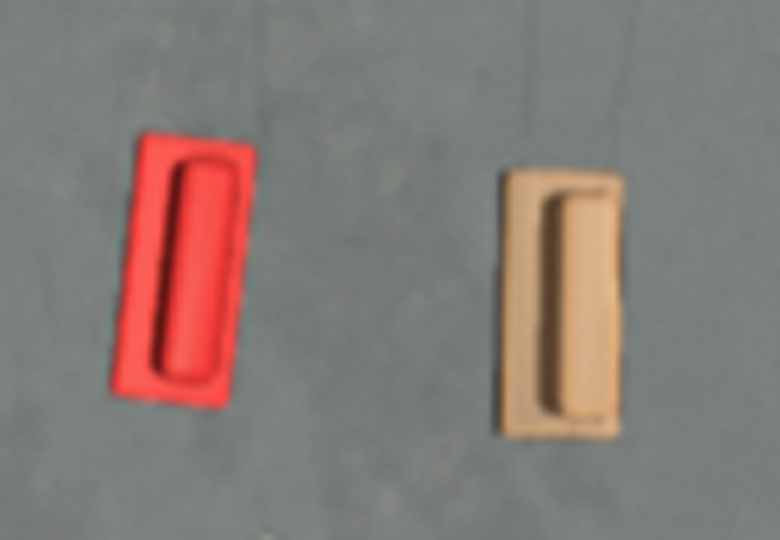

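The enlarged crop confirms it: the right-hand block is bare wood with its long axis along world x, and the left one is red, so it is the look-alike. The clamp crop shows four chips at crop px (305,447), (448,463), (362,525) and (482,568). The pointer is at (125,355) and the index at (75,495). Next I'll plan a wrist close-up over the clamp on the way to the wiper.

```bash
cat >> h.py <<'E'
from scipy.spatial.transform import Rotation as Ro
def plan(pos,psi,z=None):
    """report total tool-frame shift (mm) and turn to reach pos, tool down with tool z at yaw psi deg"""
    s=env.observe();R=s["tool_rot"];p=np.radians(psi)
    zt=np.array([np.cos(p),np.sin(p),0]);yt=np.array([0,0,-1.]);xt=np.cross(yt,zt)
    Rt=np.stack([xt,yt,zt],1)
    d=np.array(pos)-s["position"]
    print("t",s["time_s"],"pos",s["position"].round(4),"q",s["q"].round(1),"ft",s["ft_force"].round(1),"w",round(s["grip_width"],4))
    print("shift in current tool mm",(R.T@d*1000).round(1),"in target tool mm",(Rt.T@d*1000).round(1),"rotvec cur->tgt",Ro.from_matrix(R.T@Rt).as_rotvec().round(4))
E
python3 - <<'E'
from h import *
im=dict(np.load("/tmp/wrist0.npz"));print(im["mount"].round(4),im["intrinsics"])
# desired: camera about over clamp (0.50,0.09), psi 94
plan([0.44,0.10,0.27],94)
E
```

```text
[[ 5.000e-04  9.608e-01  2.772e-01 -7.180e-02]
 [-1.000e-04 -2.772e-01  9.608e-01 -1.346e-01]
 [ 1.000e+00 -5.000e-04 -1.000e-04  8.000e-04]
 [ 0.000e+00  0.000e+00  0.000e+00  1.000e+00]] [[357.11382622   0.         323.98171082]
 [  0.         357.11382622 241.56970498]
 [  0.           0.           1.        ]]
t 0.15 pos [0.1749 0.5212 0.2389] q [ 59.1  21.8  74.4  -0.   83.9 -12.3] ft [-0.1 -0.1 -1.1] w 0.0853
shift in current tool mm [ 385.3  -30.9 -315.1] in target tool mm [ 235.1  -31.1 -438.7] rotvec cur->tgt [ 0.001  -0.3936 -0.0004]
```

Run:
```python
from h import *
plan([0.515,0.08,0.185],94)
```

```text
t 0.15 pos [0.1749 0.5212 0.2389] q [ 59.1  21.8  74.4  -0.   83.9 -12.3] ft [-0.1 -0.1 -1.1] w 0.0853
shift in current tool mm [ 462.8   54.1 -310.1] in target tool mm [ 308.5   53.9 -463.9] rotvec cur->tgt [ 0.001  -0.3936 -0.0004]
```

move_arm(
  targets=[46.3, 5, -31, 0, 0, 0, 46.3, 5, -31, 0, 0, 0, 46.3, 5, -31, 0, 0, 0, 46.3, 5, -31, 0, 0, 0, 46.3, 5, -31, 0, 0, 0],
)

```text
time_s: 0.78
position: [0.3459, 0.2993, 0.2142]
tool_rot: [[0.948, -0.0, 0.318], [-0.318, 0.0, 0.948], [-0.0, -1.0, 0.0]]
ft_force: [1.1, 0.7, 0.0]
grip_width: 0.0854
```

move_arm(
  targets=[46.3, 6, -31, 0, 0, 0, 46.3, 6, -31, 0, 0, 0, 46.3, 6, -31, 0, 0, 0, 46.3, 6, -31, 0, 0, 0, 46.3, 6, -31, 0, -0.18, 0],
)

```text
time_s: 1.4
position: [0.5161, 0.0786, 0.184]
tool_rot: [[0.99, -0.0, 0.14], [-0.14, 0.0, 0.99], [-0.0, -1.0, 0.0]]
ft_force: [0.0, 0.3, -0.5]
grip_width: 0.0858
```

Run:
```python
from h import *
import time
s0=env.observe();im0=get_image("wrist")
s=env.observe();im=get_image("wrist")
print(s0["time_s"],s0["position"],s0["qvel"].round(1),s["position"],s["qvel"].round(1))
im["pos"]=s["position"];im["rot"]=s["tool_rot"];np.savez("/tmp/w1.npz",**im);save(im,"wrist1.png")
plan([0.423,-0.311,0.12],90)
```

```text
1.4 [0.51613354 0.07856092 0.18400024] [-3.940e+01  2.160e+01 -2.600e+01  1.000e-01  4.100e+00 -1.245e+02] [0.51963552 0.07379523 0.18302217] [ 4.4 -2.   4.2  0.6 -0.  25.1]
t 1.5 pos [0.5176 0.0763 0.1832] q [ -4.6  22.   84.   -0.   74.1 -86.3] ft [-0.1  0.   0.2] w 0.0851
shift in current tool mm [ -38.4   63.5 -396.8] in target tool mm [ -94.6   63.2 -387.3] rotvec cur->tgt [ 0.0008 -0.1433 -0.0004]
```

View pics/wrist1.png

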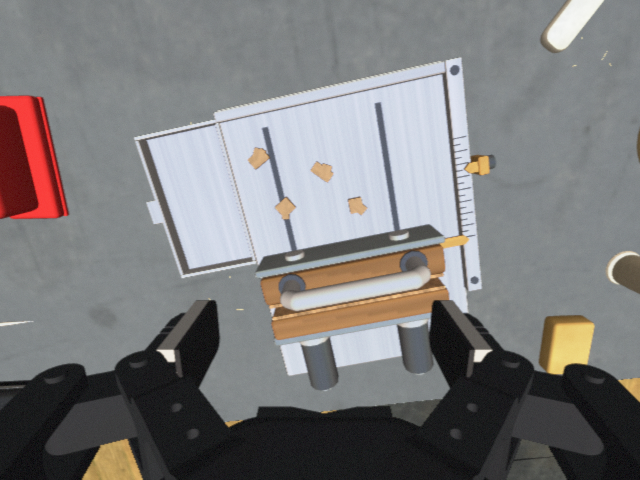

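The wrist view is over the clamp: chips at (259,158), (322,171), (285,208) and (357,205), index tip near (466,168), pointer tip near (470,241), handle bar at (355,290). The arm was still settling, so I'll retake it and fit the clamp's pose.

Run:
```python
from h import *
s=env.observe();im=get_image("wrist")
print(s["position"],s["qvel"].round(1))
im["pos"]=s["position"];im["rot"]=s["tool_rot"];np.savez("/tmp/w1.npz",**im)
save(im,"w1a.png",(400,40,500,300),2.3);save(im,"w1b.png",(130,50,490,320),2.2)
```

```text
[0.51764421 0.07634436 0.18317091] [ 4.2 -2.6  3.3  1.2  0.9 12.5]
```

View pics/w1b.png

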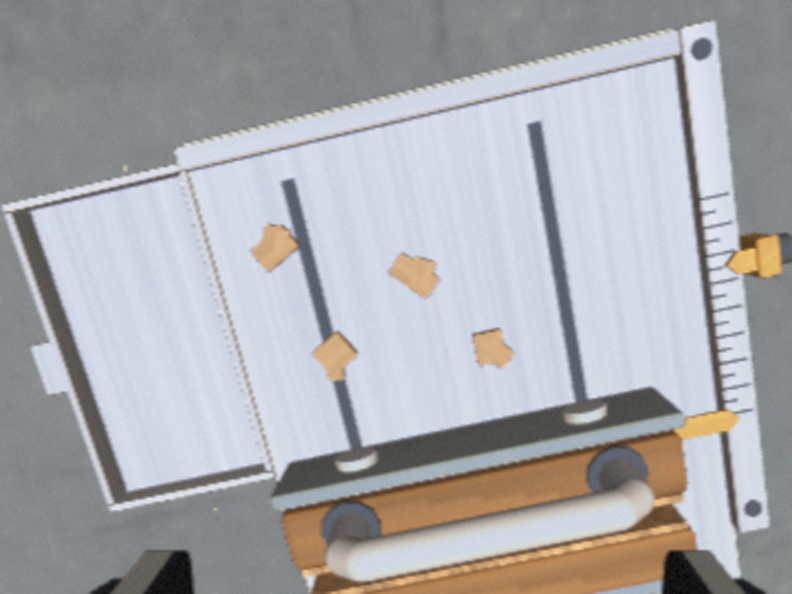

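Run:
```python
from h import *
im=dict(np.load("/tmp/w1.npz"));p=cv2.resize(im["pixels"][:,:,::-1][140:260,430:510],None,fx=7,fy=5,interpolation=cv2.INTER_CUBIC)
p=cv2.resize(im["pixels"][:,:,::-1][145:260,430:510],None,fx=5,fy=5,interpolation=cv2.INTER_CUBIC);cv2.imwrite("pics/w1c.png",p)
```

```text
(no output)
```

View pics/w1c.png

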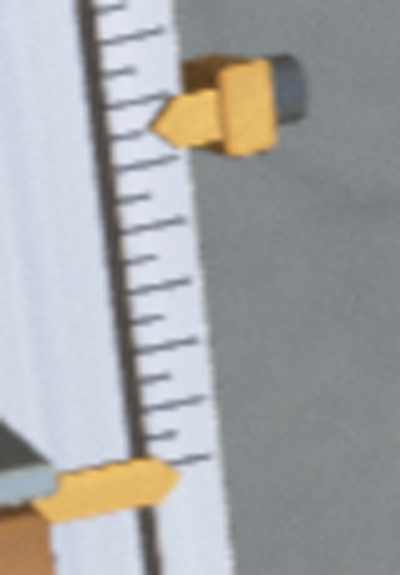

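```bash
cat >> h.py <<'E'
def ray(im,u,v,z,pos=None,rot=None):
    K=np.array(im["intrinsics"]);d=np.array([(u-K[0,2])/K[0,0],(v-K[1,2])/K[1,1],1.])
    if "R" in im: R=np.array(im["R"]).T;o=-R@np.array(im["t"]);d=R@d
    else:
        M=np.array(im["mount"]);rot=np.array(im["rot"]);o=rot@M[:3,3]+im["pos"];d=rot@M[:3,:3]@d
    return o+d*(z-o[2])/d[2]
E
cat > fit.py <<'E'
from h import *
from scipy.optimize import least_squares
im=dict(np.load("/tmp/w1.npz"))
f=lambda a,b:(a/2.2+130-.3,b/2.2+50-.3)
P={ "pointer":(466,240.4,.037,(.060,.099)),
 "bed-right-front?":(*f(185,168),.022,None),
 "traycorner outL front":(*f(8,206),.020,None),
 "traycorner out back":(*f(113,507),.020,None),
 "tray back bed":(*f(270,470),.020,None),
 "railscrew front":(*f(702,48),.032,None),"railscrew back":(*f(754,508),.032,None),
 "rail inner front":(*f(680,30),.032,None),"rail outer front":(*f(714,24),.032,None),"rail outer back":(*f(768,525),.032,None),
 "lip right outer":(*f(178,150),.030,None),
 "index":(459.6,170.6,.037,None),
 "chipA":(*f(274,247),.028,None),"chipB":(*f(414,274),.028,None),"chipC":(*f(335,355),.028,None),"chipD":(*f(492,349),.028,None),
 "bar L":(*f(640,497),.1025,None),"bar R":(*f(345,560),.1025,None)}
W={k:ray(im,*v[:3])[:2] for k,v in P.items()}
d=W["railscrew back"]-W["railscrew front"];print("rail yaw",np.degrees(np.arctan2(d[1],d[0])))
d=W["rail outer back"]-W["rail outer front"];print("rail edge yaw",np.degrees(np.arctan2(d[1],d[0])),np.linalg.norm(d))
d=W["traycorner out back"]-W["traycorner outL front"];print("tray yaw",np.degrees(np.arctan2(d[1],d[0])),np.linalg.norm(d))
d=W["bar L"]-W["bar R"];print("bar yaw",np.degrees(np.arctan2(-d[0],d[1])),np.linalg.norm(d))
import sys
for yaw in (4.1,):
    a=np.radians(yaw);R=np.array([[np.cos(a),-np.sin(a)],[np.sin(a),np.cos(a)]])
    o=W["pointer"]-R@[.060,.099]
    print("origin from pointer",o)
    for k in W: print(k,W[k].round(4),(R.T@(W[k]-o)*1000).round(1))
E
python3 fit.py
python3 - <<'E'
from h import *
im=dict(np.load("/tmp/w1.npz"));s={"tool_rot":im["rot"],"position":im["pos"]}
C=cloud(im,s);z=C[...,2]
v,u=np.mgrid[:480,:640]
m=(u>270)&(u<440)&(v>250)&(v<320)&(z>.092);c=C[m]
print("bar",len(c),c.mean(0),c[:,2].max(),cv2.minAreaRect(c[:,:2].astype(np.float32)))
m=(u>300)&(u<350)&(v>110)&(v<150);print("bed z",np.nanmedian(z[m]));m=(u>480)&(u<540)&(v>60)&(v<120);print("table z",np.nanmedian(z[m]))
E
```

```text
rail yaw 4.184459102239033
rail edge yaw 4.151200365052549 0.18318780308094632
tray yaw 3.84471376707741 0.12087051985396989
bar yaw 4.869198085735979 0.08940351420953868
origin from pointer [0.48984505 0.08784837]
pointer [0.5426 0.1909] [60. 99.]
bed-right-front? [0.425  0.0028] [-70.7 -80.2]
traycorner outL front [ 0.4285 -0.0648] [ -72.1 -147.9]
traycorner out back [ 0.5491 -0.0567] [  48.8 -148.4]
tray back bed [0.5426 0.0097] [ 47.  -81.7]
railscrew front [0.4133 0.1847] [-69.5 102. ]
railscrew back [0.5812 0.197 ] [ 99.  102.3]
rail inner front [0.4067 0.1777] [-76.5  95.6]
rail outer front [0.4065 0.1889] [-75.9 106.8]
rail outer back [0.5893 0.2022] [107.3 106.9]
lip right outer [0.4195 0.0041] [-76.2 -78.5]
index [0.4855 0.1879] [  2.8 100.1]
chipA [0.4566 0.0301] [-37.3 -55.2]
chipB [0.4733 0.0787] [-17.1  -7.9]
chipC [0.4987 0.045 ] [  5.8 -43.4]
chipD [0.5049 0.1035] [16.1 14.5]
bar L [0.5398 0.137 ] [53.4 45.5]
bar R [0.5474 0.0479] [ 54.6 -43.9]
bar 3035 [0.54446707 0.09359185 0.10558278] 0.19926806569763356 ((0.5354401469230652, 0.08970111608505249), (0.04012209549546242, 0.10331471264362335), 6.942813396453857)
bed z 0.021958024399706788
table z 5.437859474867468e-05
```

Clamp origin fits at about (0.489, 0.0875), yaw 4.1°, and the index is about 57 mm from the pointer, which is inside the stated 40–62 mm. Now I'll go to the wooden wiper.

move_arm(
  targets=[-5.5, 0, -56.7, 0, 0, 0, -5.5, 0, -56.7, 0, 0, 0, -5.5, 8, -56.7, 0, 0, 0, -5.5, 8, -56.7, 0, 0, 0, -5.5, 8, -56.7, 0, 0, 0],
)

```text
time_s: 2.17
position: [0.4468, -0.1969, 0.1604]
tool_rot: [[0.99, 0.0, 0.144], [-0.144, 0.0, 0.99], [0.0, -1.0, 0.0]]
ft_force: [0.3, -0.2, 0.1]
grip_width: 0.0855
```

move_arm(
  targets=[-5.5, 20, -56.7, 0, 0, 0, -5.5, 19, -56.7, 0, 0, 0, 0, 0, 0, 0, -0.143, 0, 0, 0, 0, 0, 0, 0, 0, 0, 0, 0, 0, 0],
)

```text
time_s: 2.8
position: [0.4207, -0.306, 0.1217]
tool_rot: [[1.0, 0.0, 0.002], [-0.002, -0.0, 1.0], [0.0, -1.0, -0.0]]
ft_force: [0.6, 0.5, 0.9]
grip_width: 0.0857
```

Run:
```python
from h import *
s=env.observe();im=get_image("wrist")
im["pos"]=s["position"];im["rot"]=s["tool_rot"];np.savez("/tmp/w2.npz",**im);save(im,"wrist2.png")
C=cloud(im,s);z=C[...,2];v,u=np.mgrid[:480,:640]
m=(abs(C[...,0]-.423)<.08)&(abs(C[...,1]+.311)<.045)&(z>.045)&(z<.065);c=C[m]
print("grip",len(c),c[:,2].max(),cv2.minAreaRect(c[:,:2].astype(np.float32)))
m=(abs(C[...,0]-.423)<.08)&(abs(C[...,1]+.311)<.045)&(z>.01)&(z<.025);c=C[m]
print("base",len(c),c[:,2].max(),cv2.minAreaRect(c[:,:2].astype(np.float32)))
plan([0.423,-0.311,0.030],90)
```

```text
grip 4631 0.05804870842187099 ((0.4208674430847168, -0.3130168616771698), (0.02175096608698368, 0.08302760869264603), 88.54605865478516)
base 4062 0.02473887335949594 ((0.42127832770347595, -0.31327974796295166), (0.044218651950359344, 0.0997442752122879), 88.72025299072266)
t 2.85 pos [ 0.4207 -0.3061  0.1217] q [ -49.1   25.7   89.5    0.    64.7 -139. ] ft [0.2 0.  0.2] w 0.0854
shift in current tool mm [ 2.3 91.7 -4.9] in target tool mm [ 2.3 91.7 -4.9] rotvec cur->tgt [ 0.0003 -0.0018  0.0003]
```

View pics/wrist2.png

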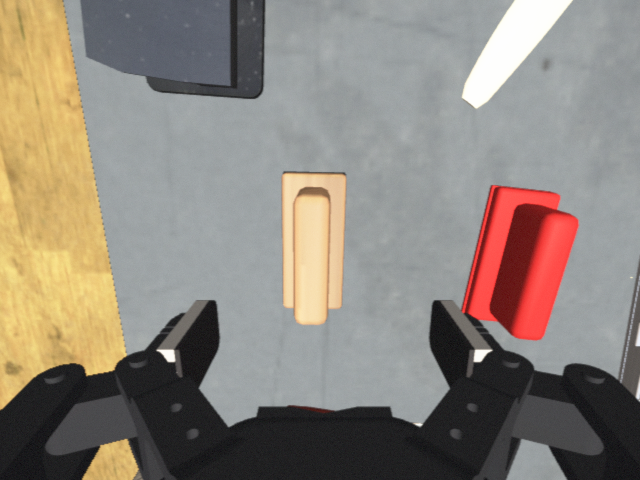

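The wooden wiper stands at (315,245), and the measured 100×44 base and 83×22 grip match the description. Red is off to the right at (520,260). Going down to grip it.

move_arm(
  targets=[0, 0, -7, 0, 0.023, 0, 0, 30, 0, 0, 0, 0, 0, 30, 0, 0, 0, 0, 0, 20, 0, 0, 0, 0, 0, 11, 0, 0, 0, 0],
)

```text
time_s: 3.48
position: [0.4203, -0.314, 0.0295]
tool_rot: [[1.0, -0.001, 0.025], [-0.025, 0.001, 1.0], [-0.001, -1.0, 0.001]]
ft_force: [0.2, -0.6, 0.2]
grip_width: 0.0852
```

move_arm(
  targets=[0, 0, 0, 0, 0, 0, 0, 0, 0, 0, 0, 0, 0, 0, 0, 0, 0, 0, 0, 0, 0, 0, 0, 0, 0, 0, 0, 0, 0, 0],
  hand=-1,
  squeeze=60,
)

```text
time_s: 4.1
position: [0.4206, -0.3144, 0.031]
tool_rot: [[1.0, 0.001, 0.024], [-0.024, -0.001, 1.0], [0.001, -1.0, -0.001]]
ft_force: [-0.5, 0.9, 6.6]
grip_width: 0.0212
```

Run:
```python
from h import *
plan([0.421,-0.313,0.09],94.1)
```

```text
t 4.1 pos [ 0.4206 -0.3144  0.031 ] q [ -49.7   33.7   94.2   -0.    52.1 -138.3] ft [-0.5  0.9  6.6] w 0.0212
shift in current tool mm [  0.5 -59.    1.4] in target tool mm [  0.5 -59.    1.4] rotvec cur->tgt [ 0.0011 -0.0954  0.0009]
```

move_arm(
  targets=[0, -40, 0, 0, 0, 0, 0, -50, 0, 0, 0, 0, 0, -10, 40, 0, 0, 0, 0, 0, 60, 0, 0, 0, 0, 0, 60, 0, 0, 0],
)

```text
time_s: 4.72
position: [0.4238, -0.1526, 0.1304]
tool_rot: [[1.0, 0.0, 0.025], [-0.025, -0.0, 1.0], [0.0, -1.0, -0.0]]
ft_force: [0.3, 0.6, -0.7]
grip_width: 0.0215
```

Run:
```python
from h import *
plan([0.4706,0.1483,0.085],94.1)
s=env.observe();im=get_image("wrist");save(im,"wrist3.png")
```

```text
t 4.725 pos [ 0.4238 -0.1526  0.1304] q [ -34.9   19.1   99.4    0.    61.5 -123.5] ft [ 0.3  0.6 -0.7] w 0.0215
shift in current tool mm [ 39.3  45.4 301.9] in target tool mm [ 68.2  45.4 296.8] rotvec cur->tgt [ 0.     -0.0965  0.0003]
```

View pics/wrist3.png

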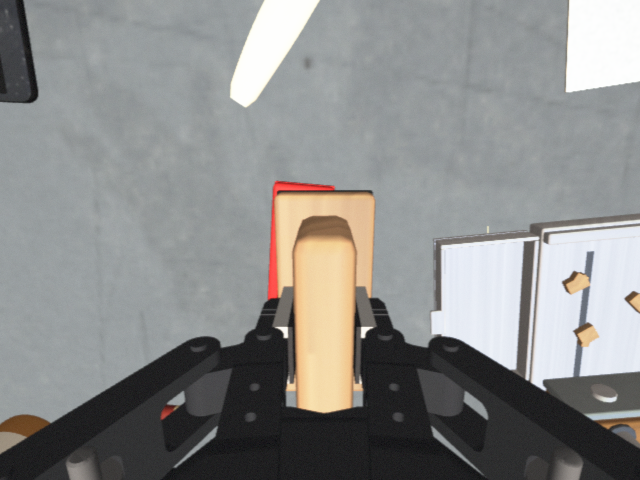

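The block (325,300) is held upright and square in the fingers. Moving it over the left part of the bed.

move_arm(
  targets=[8, 0, 60.4, 0, 0, 0, 8, 0, 60.4, 0, 0, 0, 8, 0, 60.4, 0, 0, 0, 8, 0, 60.4, 0, 0, 0, 7.3, 0, 60.4, 0, -0.0965, 0],
)

```text
time_s: 5.4
position: [0.4706, 0.1489, 0.1304]
tool_rot: [[0.997, 0.0, -0.075], [0.075, -0.0, 0.997], [0.0, -1.0, -0.0]]
ft_force: [1.1, 0.2, 0.6]
grip_width: 0.0212
```

move_arm(
  targets=[0, 20, 0, 0, 0, 0, 0, 15, 0, 0, 0, 0, 0, 10, 0, 0, 0, 0, 0, 0, 0, 0, 0, 0, 0, 0, 0, 0, 0, 0],
)

```text
time_s: 6.02
position: [0.4709, 0.1467, 0.0858]
tool_rot: [[0.997, 0.001, -0.072], [0.072, 0.0, 0.997], [0.001, -1.0, 0.0]]
ft_force: [-0.3, -0.8, -1.1]
grip_width: 0.0211
```

Run:
```python
from h import *
plan([0.4706,0.1483,0.053],94.1)
s=env.observe();im=get_image("wrist");im["pos"]=s["position"];im["rot"]=s["tool_rot"];np.savez("/tmp/w4.npz",**im);save(im,"wrist4.png")
im=get_image("top");save(im,"top4.png",(225,165,365,300),5)
```

```text
t 6.025 pos [0.4709 0.1467 0.0858] q [  3.5  26.4  96.2   0.   57.3 -90.6] ft [-0.3 -0.8 -1.1] w 0.0211
shift in current tool mm [-0.2 32.8  1.6] in target tool mm [-0.2 32.8  1.6] rotvec cur->tgt [-0.      0.0008  0.0008]
```

View pics/wrist4.png

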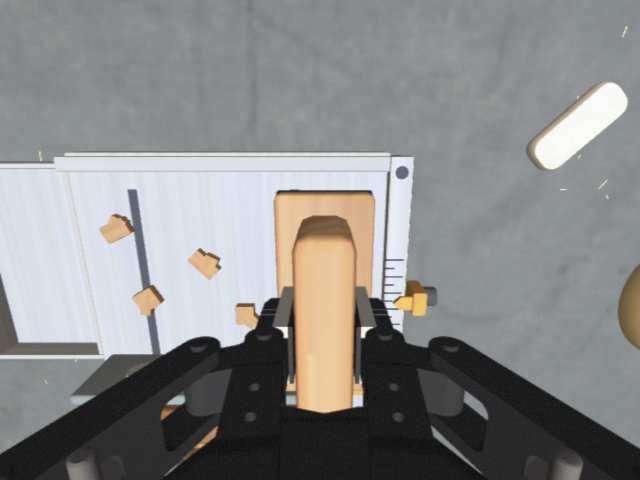

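View pics/top4.png

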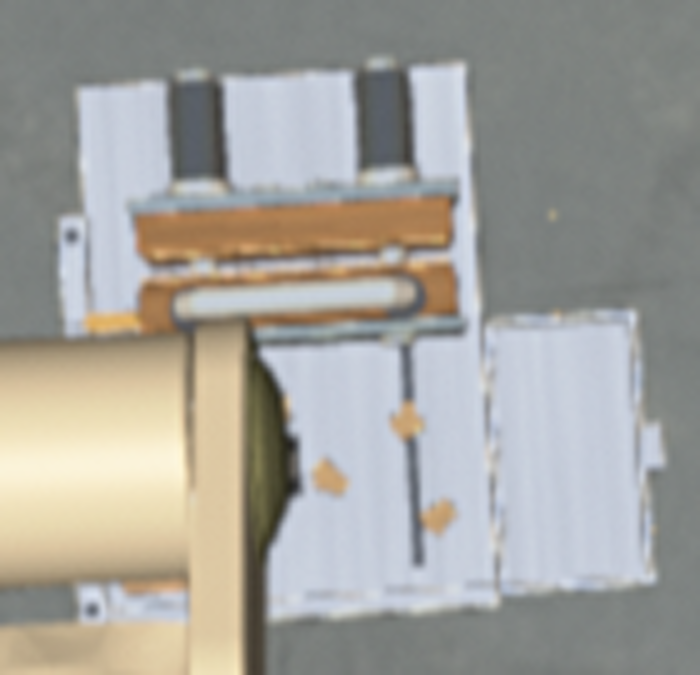

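Run:
```python
from h import *
im=dict(np.load("/tmp/w4.npz"))
a=np.radians(4.1);R=np.array([[np.cos(a),-np.sin(a)],[np.sin(a),np.cos(a)]]);o=np.array([.489,.0875])
def c(n,u,v,z): 
    p=ray(im,u,v,z);print(n,p.round(4),(R.T@(p[:2]-o)*1000).round(1))
c("base end right",276,192,.070);c("base end left",375,192,.070)
c("lip outer top",230,155,.030);c("lip inner top",230,170,.030);c("bed right front",66,172,.022);c("index",394,302,.037);c("screw",402,172,.032)
c("tray back outer",103,358,.020);c("chipD",247,315,.028)
c("rail inner",388,200,.032)
```

```text
base end right [0.4226 0.1241 0.07  ] [-63.6  41.3]
base end left [0.4196 0.1657 0.07  ] [-63.6  83. ]
lip outer top [0.4113 0.0948 0.03  ] [-77.   12.8]
lip inner top [0.419  0.0948 0.03  ] [-69.3  12.2]
bed right front [0.4273 0.0033 0.022 ] [-67.5 -79.6]
index [0.4848 0.1883 0.037 ] [  3.1 100.9]
screw [0.4134 0.1844 0.032 ] [-68.5 102.1]
tray back outer [0.5454 0.0104 0.02  ] [ 50.8 -80.9]
chipD [0.5037 0.1043 0.028 ] [15.9 15.7]
rail inner [0.4285 0.1789 0.032 ] [-53.8  95.5]
```

The block lies inside the bed: end at x −63.6 against the lip at −68, left edge at 83 against the rail at 95.5. Lowering it.

move_arm(
  targets=[0, 15, 0, 0, 0, 0, 0, 10, 0, 0, 0, 0, 0, 5, 0, 0, 0, 0, 0, 2, 0, 0, 0, 0, 0, 0, 0, 0, 0, 0],
)

```text
time_s: 6.75
position: [0.4707, 0.1469, 0.0535]
tool_rot: [[0.997, 0.0, -0.073], [0.073, -0.0, 0.997], [0.0, -1.0, -0.0]]
ft_force: [0.1, 0.3, -0.4]
grip_width: 0.0213
```

Run:
```python
from h import *
plan([0.4706,0.1483,0.053],94.1)
```

```text
t 6.75 pos [0.4707 0.1469 0.0535] q [  3.5  29.4  98.2  -0.   52.5 -90.6] ft [ 0.1  0.3 -0.4] w 0.0213
shift in current tool mm [0.  0.5 1.4] in target tool mm [0.  0.5 1.4] rotvec cur->tgt [0.     0.0011 0.0002]
```

move_arm(
  targets=[0, 0.7, 0, 0, 0, 0, 0, 0, -5, 0, 0, 0, 0, 0, -8, 0, 0, 0, 0, 0, -8, 0, 0, 0, 0, 0, -8, 0, 0, 0],
)

```text
time_s: 7.38
position: [0.4731, 0.1174, 0.053]
tool_rot: [[0.997, 0.001, -0.072], [0.072, 0.0, 0.997], [0.001, -1.0, 0.0]]
ft_force: [-0.2, 3.9, 5.2]
grip_width: 0.0212
```

move_arm(
  targets=[0, 0, -8, 0, 0, 0, 0, 0, -8, 0, 0, 0, 0, 0, -8, 0, 0, 0, 0, 0, -8, 0, 0, 0, 0, 0, -8, 0, 0, 0],
)

```text
time_s: 8.0
position: [0.4759, 0.0775, 0.053]
tool_rot: [[0.997, 0.001, -0.072], [0.072, 0.0, 0.997], [0.001, -1.0, 0.0]]
ft_force: [-0.1, 4.6, 6.4]
grip_width: 0.0212
```

Run:
```python
from h import *
plan([0.4706,0.1483,0.053],94.1)
s=env.observe();im=get_image("wrist");save(im,"wrist5.png")
```

```text
t 8.0 pos [0.4759 0.0775 0.053 ] q [ -4.9  28.6  99.9   0.   51.4 -99. ] ft [-0.1  4.6  6.4] w 0.0212
shift in current tool mm [-0.2  0.1 71. ] in target tool mm [-0.2  0.  71. ] rotvec cur->tgt [-0.0004  0.0007  0.001 ]
```

View pics/wrist5.png

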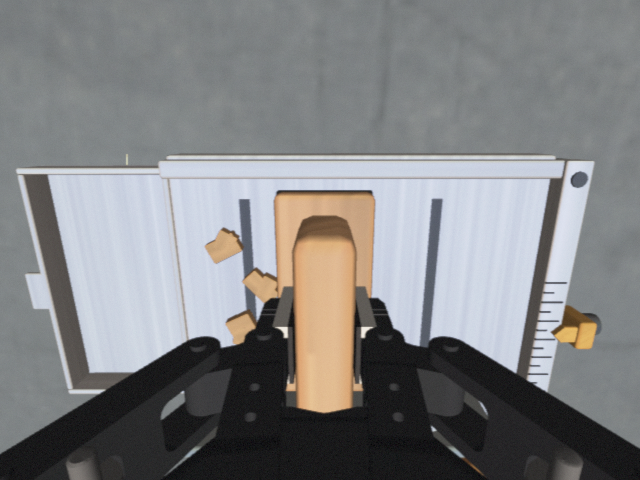

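The sole is in light contact (about 6 N) and chips at (224,245), (262,285) and (242,325) are being pushed ahead of the block. The sweep continues, slower near the edge.

move_arm(
  targets=[0, 0, -8, 0, 0, 0, 0, 0, -8, 0, 0, 0, 0, 0, -7, 0, 0, 0, 0, 0, -7, 0, 0, 0, 0, 0, -6, 0, 0, 0],
)

```text
time_s: 8.68
position: [0.4784, 0.0417, 0.053]
tool_rot: [[0.997, 0.001, -0.072], [0.072, 0.0, 0.997], [0.001, -1.0, 0.0]]
ft_force: [0.0, 3.6, 6.2]
grip_width: 0.0208
```

move_arm(
  targets=[0, 0, -6, 0, 0, 0, 0, 0, -6, 0, 0, 0, 0, 0, -6, 0, 0, 0, 0, 0, -6, 0, 0, 0, 0, 0, -6, 0, 0, 0],
)

```text
time_s: 9.3
position: [0.4805, 0.0118, 0.053]
tool_rot: [[0.997, 0.001, -0.072], [0.072, 0.0, 0.997], [0.001, -1.0, 0.0]]
ft_force: [-0.4, 3.9, 7.3]
grip_width: 0.0212
```

Run:
```python
from h import *
plan([0.4706,0.1483,0.053],94.1)
s=env.observe();im=get_image("wrist");save(im,"wrist6.png")
im=get_image("top");save(im,"top6.png",(225,165,365,300),5)
```

```text
t 9.3 pos [0.4805 0.0118 0.053 ] q [ -12.8   28.5  100.2    0.    51.3 -106.9] ft [-0.4  3.9  7.3] w 0.0212
shift in current tool mm [-0.000e+00  1.000e-01  1.369e+02] in target tool mm [-1.000e-01  0.000e+00  1.369e+02] rotvec cur->tgt [-0.0004  0.0006  0.0007]
```

View pics/wrist6.png

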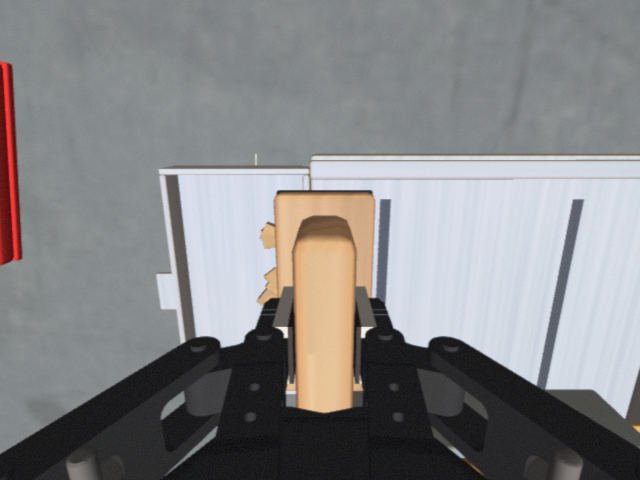

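View pics/top6.png

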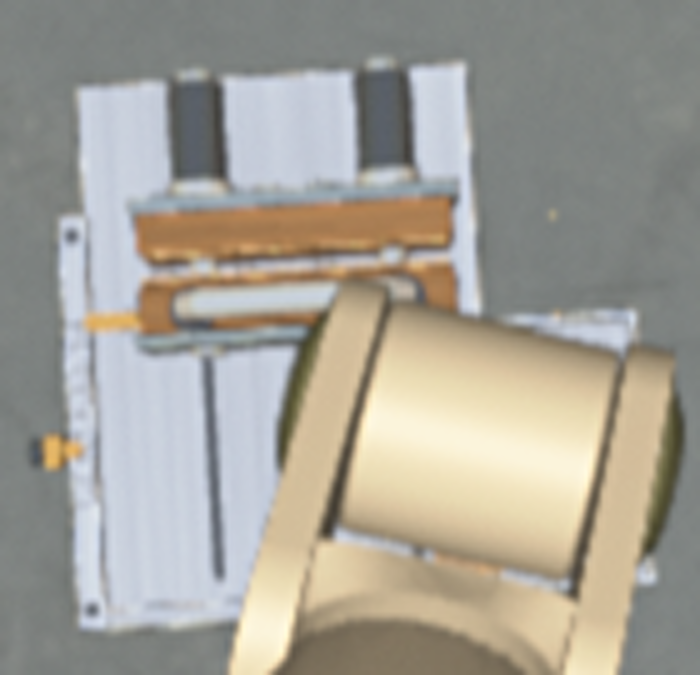

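move_arm(
  targets=[0, 0, -6, 0, 0, 0, 0, 0, -4, 0, 0, 0, 0, -20, 0, 0, 0, 0, 0, -50, 0, 0, 0, 0, 0, -30, -40, 0, 0, 0],
)

```text
time_s: 10.02
position: [0.4838, -0.0375, 0.1543]
tool_rot: [[0.997, 0.001, -0.075], [0.075, -0.0, 0.997], [0.001, -1.0, -0.001]]
ft_force: [0.7, -0.1, -0.9]
grip_width: 0.0211
```

Run:
```python
from h import *
plan([0.421,-0.313,0.12],90)
s=env.observe();im=get_image("wrist");save(im,"wrist7.png")
im=get_image("scene");save(im,"scene7.png",(220,180,380,310),4.5)
```

```text
t 10.025 pos [ 0.4838 -0.0375  0.1543] q [ -18.4   20.3   92.3   -0.    67.3 -112.8] ft [ 0.7 -0.1 -0.9] w 0.0211
shift in current tool mm [ -83.5   34.4 -270. ] in target tool mm [ -62.8   34.3 -275.5] rotvec cur->tgt [0.0005 0.0756 0.0009]
```

View pics/wrist7.png

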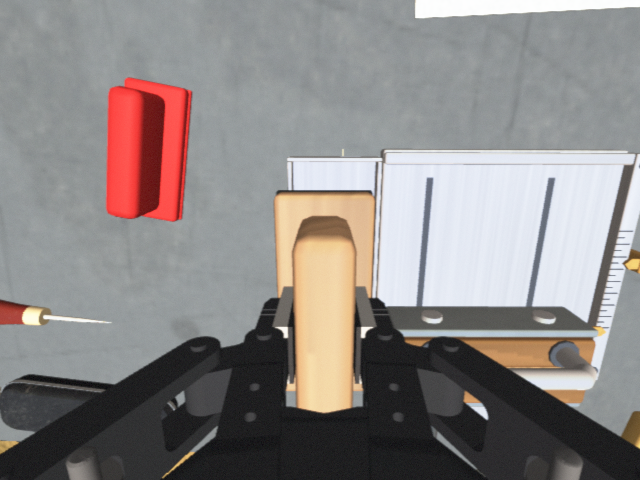

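View pics/scene7.png

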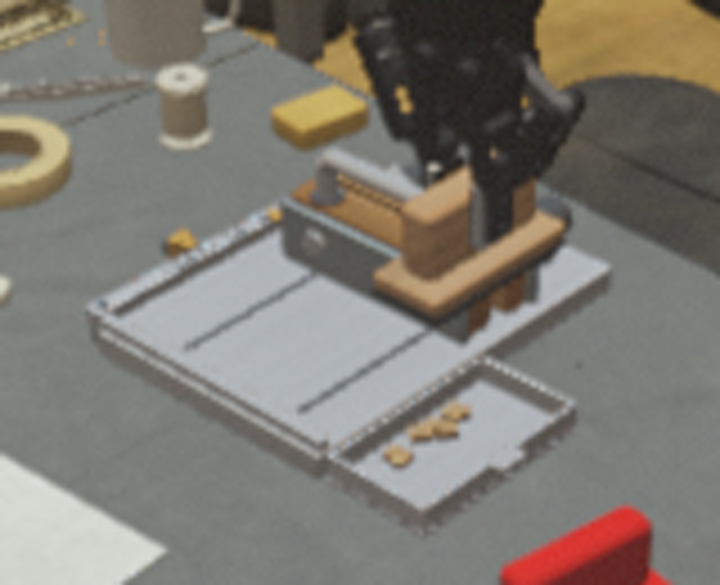

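All four chips are in the tray (crop 398,455; 425,430; 445,430; 457,412), the bed is clear and the jaw is shut. Now I'll take the block back to its free spot and stand it there.

move_arm(
  targets=[-16.7, 5, -54, 0, 0, 0, -16.7, 5, -54, 0, 0, 0, -16.7, 5, -54, 0, 0, 0, -16.7, 5, -54, 0, 0, 0, -16.7, 5, -54, 0, 0.076, 0],
)

```text
time_s: 10.75
position: [0.4191, -0.3145, 0.1265]
tool_rot: [[1.0, -0.001, 0.006], [-0.006, 0.001, 1.0], [-0.001, -1.0, 0.001]]
ft_force: [0.3, 0.2, -0.9]
grip_width: 0.0211
```

move_arm(
  targets=[0, 40, 0, 0, 0, 0, 0, 30, 0, 0, 0, 0, 0, 16, 0, 0, 0, 0, 0, 8, 0, 0, 0, 0, 0, 0, 0, 0, 0, 0],
)

```text
time_s: 11.38
position: [0.4201, -0.3128, 0.0331]
tool_rot: [[1.0, -0.001, 0.003], [-0.003, 0.001, 1.0], [-0.001, -1.0, 0.001]]
ft_force: [-0.9, -0.7, -1.9]
grip_width: 0.0212
```

Run:
```python
from h import *
plan([0.421,-0.313,0.0305],90)
```

```text
t 11.375 pos [ 0.4201 -0.3128  0.0331] q [ -49.6   33.4   94.2   -0.    52.4 -139.4] ft [-0.9 -0.7 -1.9] w 0.0212
shift in current tool mm [ 0.9  2.6 -0.2] in target tool mm [ 0.9  2.6 -0.2] rotvec cur->tgt [-0.0009 -0.0034 -0.0009]
```

move_arm(
  targets=[0, 1.5, 0, 0, 0, 0, 0, 0.8, 0, 0, 0, 0, 0, 0, 0, 0, 0, 0, 0, 0, 0, 0, 0, 0, 0, 0, 0, 0, 0, 0],
)

```text
time_s: 12.0
position: [0.4204, -0.313, 0.0314]
tool_rot: [[1.0, 0.0, 0.003], [-0.003, -0.0, 1.0], [0.0, -1.0, -0.0]]
ft_force: [0.6, 0.5, 0.3]
grip_width: 0.0212
```

move_arm(
  targets=[0, 0, 0, 0, 0, 0, 0, 0, 0, 0, 0, 0, 0, 0, 0, 0, 0, 0, 0, 0, 0, 0, 0, 0, 0, 0, 0, 0, 0, 0],
  hand=1,
)

```text
time_s: 12.62
position: [0.4204, -0.313, 0.0313]
tool_rot: [[1.0, 0.0, 0.003], [-0.003, -0.0, 1.0], [0.0, -1.0, -0.0]]
ft_force: [0.8, 1.0, 0.2]
grip_width: 0.0855
```

move_arm(
  targets=[0, -20, 0, 0, 0, 0, 0, -50, 0, 0, 0, 0, 0, -50, 0, 0, 0, 0, 0, -30, 0, 0, 0, 0, 0, 0, 0, 0, 0, 0],
)

```text
time_s: 13.25
position: [0.4209, -0.3136, 0.1834]
tool_rot: [[1.0, 0.003, 0.003], [-0.003, -0.004, 1.0], [0.003, -1.0, -0.004]]
ft_force: [0.4, -0.1, -0.4]
grip_width: 0.0852
```

Run:
```python
from h import *
s=env.observe();im=get_image("wrist");save(im,"wrist8.png")
# bar target from origin
a=np.radians(4.1);o=np.array([.489,.0875]);p=o+.06*np.array([np.cos(a),np.sin(a)]);print("bar",p)
plan([p[0],p[1],0.18],4.1)
```

```text
bar [0.54884645 0.09178985]
t 13.3 pos [ 0.4204 -0.313   0.1816] q [ -49.6   22.1   84.    -0.    73.8 -139.4] ft [-0.6 -0.5 -0.7] w 0.0857
shift in current tool mm [127.1   1.3 405.2] in target tool mm [-394.6    1.6  157.1] rotvec cur->tgt [2.000e-04 1.496e+00 1.400e-03]
```

View pics/wrist8.png

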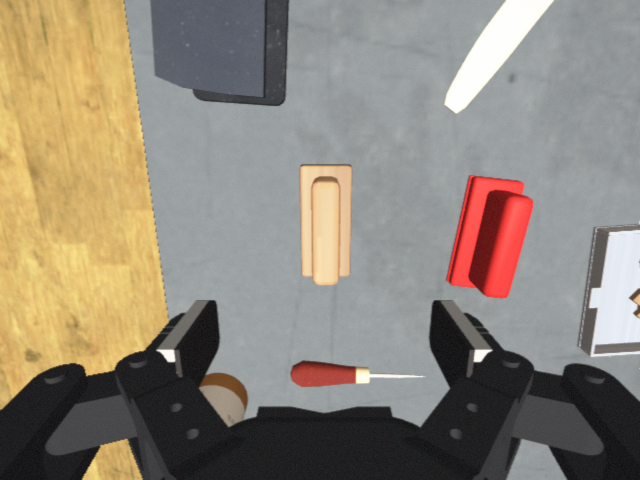

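The wiper stands on its sole at (326,225), with the red block, awl and others untouched. Moving above the handle and turning 86°.

move_arm(
  targets=[18.1, 0, 57.9, 0, 0, 0, 18.1, 0, 57.9, 0, 0, 0, 18.2, 0, 57.9, 0, 0, 0, 18.2, 0, 57.9, 0, 0, 0, 18.2, 0, 57.9, 0, 0, 0],
)

```text
time_s: 13.92
position: [0.5119, -0.0218, 0.1798]
tool_rot: [[1.0, -0.003, 0.004], [-0.004, 0.001, 1.0], [-0.003, -1.0, 0.001]]
ft_force: [0.1, -0.8, -0.1]
grip_width: 0.0857
```

move_arm(
  targets=[18.2, 0, 57.9, 0, 0, 0, 18.1, 0, 57.8, 0, 0, 0, 0, 0, 0, 0, 0.187, 0, 0, 0, 0, 0, 0.187, 0, 0, 0, 0, 0, 0.187, 0],
)

```text
time_s: 14.55
position: [0.5482, 0.092, 0.1794]
tool_rot: [[0.842, -0.003, 0.54], [-0.54, 0.0, 0.842], [-0.003, -1.0, -0.002]]
ft_force: [0.3, -0.3, -1.2]
grip_width: 0.0855
```

move_arm(
  targets=[0, 0, 0, 0, 0.187, 0, 0, 0, 0, 0, 0.187, 0, 0, 0, 0, 0, 0.187, 0, 0, 0, 0, 0, 0.187, 0, 0, 0, 0, 0, 0.187, 0],
)

```text
time_s: 15.18
position: [0.5482, 0.0917, 0.1795]
tool_rot: [[0.065, -0.003, 0.998], [-0.998, 0.0, 0.065], [-0.0, -1.0, -0.003]]
ft_force: [0.0, -0.1, -0.1]
grip_width: 0.0854
```

Run:
```python
from h import *
get_image("top");get_image("top");
s=env.observe();im=get_image("wrist");im["pos"]=s["position"];im["rot"]=s["tool_rot"];np.savez("/tmp/w9.npz",**im);save(im,"wrist9.png")
plan([0.5488,0.0918,0.085],4.1)
```

```text
t 15.325 pos [0.5483 0.0917 0.18  ] q [-2.7 25.3 79.  -0.  75.9 -7. ] ft [0.4 0.1 0.4] w 0.0852
shift in current tool mm [ 0.  95.   0.7] in target tool mm [-0.  95.   0.5] rotvec cur->tgt [ 0.0025  0.0031 -0.0003]
```

View pics/wrist9.png

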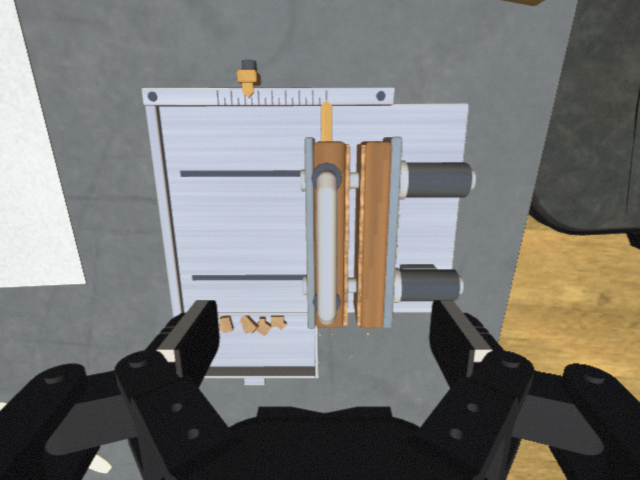

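The camera sits on the left side here, so pointer tip (326,103), index tip (248,97), bar (327,245) and all four chips in the tray (225–278, 323) are all visible. Enlarging and re-measuring.

Run:
```python
from h import *
im=dict(np.load("/tmp/w9.npz"));p=im["pixels"][:,:,::-1][50:150,220:350];cv2.imwrite("pics/w9c.png",cv2.resize(p,None,fx=6,fy=6,interpolation=cv2.INTER_CUBIC))
for n,u,v,z in(("bar top mid",327,245,.1025),("barL",326,185,.1025),("barR",326.5,310,.1025)): print(n,ray(im,u,v,z).round(4))
```

```text
bar top mid [0.5483 0.1001 0.1025]
barL [0.545  0.1369 0.1025]
barR [0.5512 0.0559 0.1025]
```

View pics/w9c.png

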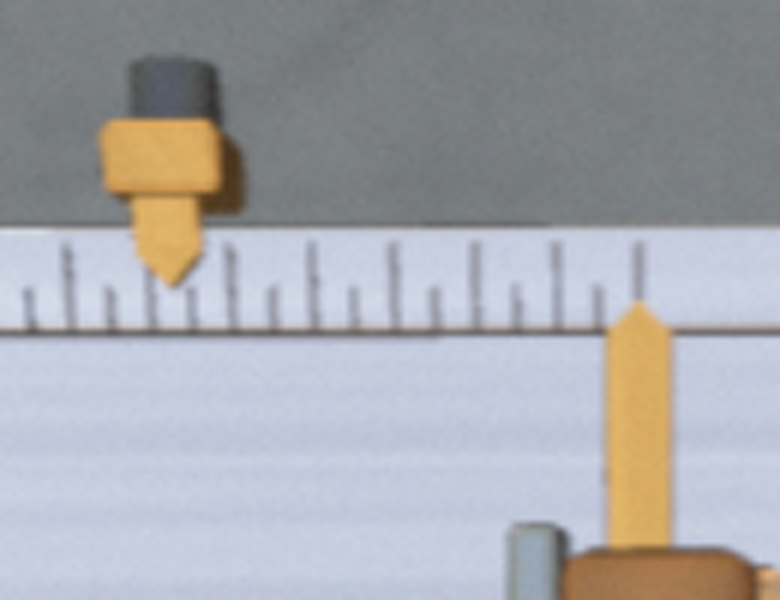

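Run:
```python
from h import *
im=dict(np.load("/tmp/w9.npz"))
f=lambda a,b:(a/6+220-.42,b/6+50-.42)
p=ray(im,*f(639,302),.037);i=ray(im,*f(172,287),.037);print(p,i)
a=np.radians(4.1);u=np.array([np.cos(a),np.sin(a)]);print((p-i)[:2]@u*1000)
m1=ray(im,*f(638,270),.032);m2=ray(im,*f(69,270),.032);print("7 marks",(m1-m2)[:2]@u*1000)
plan([0.5488,0.0918,0.085],4.1)
```

```text
[0.54143927 0.19009092 0.037     ] [0.48507229 0.18787587 0.037     ]
56.38109566695511
7 marks 69.80302586659272
t 15.325 pos [0.5483 0.0917 0.18  ] q [-2.7 25.3 79.  -0.  75.9 -7. ] ft [0.4 0.1 0.4] w 0.0852
shift in current tool mm [ 0.  95.   0.7] in target tool mm [-0.  95.   0.5] rotvec cur->tgt [ 0.0025  0.0031 -0.0003]
```

move_arm(
  targets=[0, 40, 0, 0, 0, 0, 0, 30, 0, 0, 0, 0, 0, 15, 0.5, 0, 0, 0, 0, 9, 0, 0, 0, 0, 0, 0, 0, 0, 0, 0],
)

```text
time_s: 15.95
position: [0.5494, 0.0918, 0.0874]
tool_rot: [[0.072, -0.0, 0.997], [-0.997, -0.0, 0.072], [0.0, -1.0, -0.0]]
ft_force: [-0.9, -0.4, 0.4]
grip_width: 0.0856
```

move_arm(
  targets=[0, 0, 0, 0, 0, 0, 0, 0, 0, 0, 0, 0, 0, 0, 0, 0, 0, 0, 0, 0, 0, 0, 0, 0, 0, 0, 0, 0, 0, 0],
  hand=-1,
  squeeze=100,
)

```text
time_s: 16.58
position: [0.5495, 0.0918, 0.0878]
tool_rot: [[0.072, 0.001, 0.997], [-0.997, 0.0, 0.072], [0.0, -1.0, 0.001]]
ft_force: [-0.3, -0.0, 3.8]
grip_width: 0.0102
```

Run:
```python
from h import *
s=env.observe();im=get_image("wrist");im["pos"]=s["position"];im["rot"]=s["tool_rot"];np.savez("/tmp/w10.npz",**im);save(im,"wrist10.png")
plan([0.5488,0.0918,0.085],4.1)
```

```text
t 16.625 pos [0.5496 0.0918 0.0878] q [-2.7 31.3 85.8  0.  62.8 -6.8] ft [-0.6  0.7  5.6] w 0.0096
shift in current tool mm [-0.   2.8 -0.8] in target tool mm [-0.   2.8 -0.8] rotvec cur->tgt [-0.001   0.      0.0001]
```

View pics/wrist10.png

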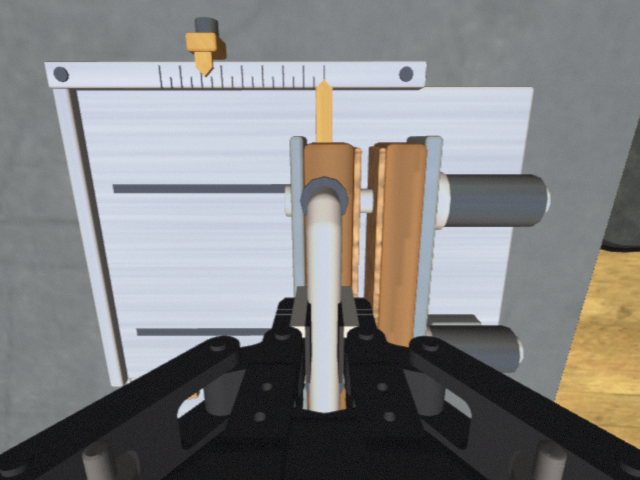

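The opening reads 9.6 mm and there is a 5.6 N lift on a 13 mm bar, which suggests the pads aren't centred on it. Checking closely before I pull.

Run:
```python
from h import *
im=dict(np.load("/tmp/w10.npz"));save(im,"w10c.png",(240,270,410,430),4.5)
for i in range(3):
    get_image("top");s=env.observe();print(s["grip_width"],s["position"],s["ft_force"])
im=get_image("scene");save(im,"scene10.png",(240,130,400,280),4.8)
```

```text
0.009699303739954023 [0.54953826 0.09181093 0.08776288] [ 0.54340842 -0.26268601  4.49543723]
0.010104204693668049 [0.54954732 0.09180505 0.08776922] [-0.26169935  0.08121043  6.13763983]
0.009511007902887657 [0.54953038 0.09179047 0.08775301] [-0.96134119 -0.1416974   6.22117644]
```

View pics/w10c.png

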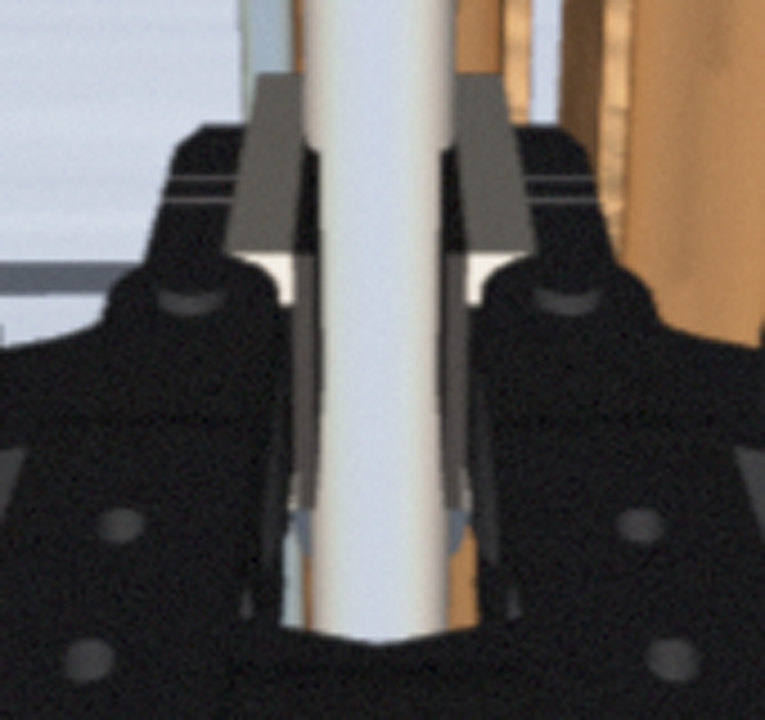

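View pics/scene10.png

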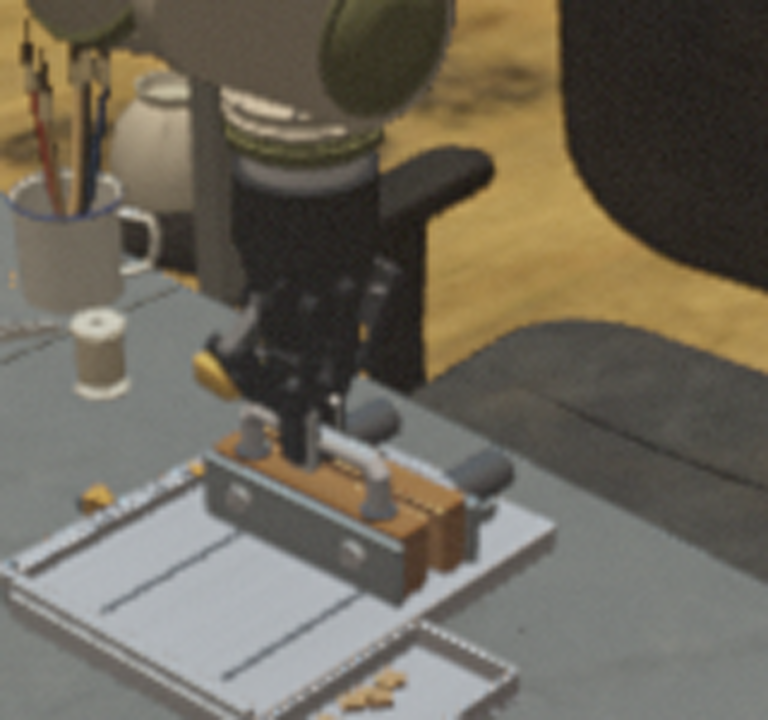

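The pads straddle the bar and the width is steady, but the grasp point is about 3 mm above the bar's centre. With the jaw still shut I can safely re-grip 3 mm lower.

move_arm(
  targets=[0, 0, 0, 0, 0, 0, 0, 0, 0, 0, 0, 0, 0, 0, 0, 0, 0, 0, 0, 3, -0.5, 0, 0, 0, 0, 0, 0, 0, 0, 0],
  hand=0,
)

```text
time_s: 17.45
position: [0.5486, 0.0918, 0.084]
tool_rot: [[0.072, -0.001, 0.997], [-0.997, 0.0, 0.072], [-0.0, -1.0, -0.001]]
ft_force: [-0.1, 0.0, 0.3]
grip_width: 0.0428
```

move_arm(
  targets=[0, 0, 0, 0, 0, 0, 0, 0, 0, 0, 0, 0, 0, 0, 0, 0, 0, 0, 0, 0, 0, 0, 0, 0, 0, 0, 0, 0, 0, 0],
  hand=-1,
  squeeze=100,
)

```text
time_s: 18.08
position: [0.5495, 0.0918, 0.0846]
tool_rot: [[0.071, 0.002, 0.997], [-0.997, 0.0, 0.071], [0.0, -1.0, 0.002]]
ft_force: [5.4, 1.3, 0.9]
grip_width: 0.0099
```

Run:
```python
from h import *
s=env.observe();im=get_image("wrist");im["pos"]=s["position"];im["rot"]=s["tool_rot"];np.savez("/tmp/w11.npz",**im);save(im,"w11c.png",(240,270,410,430),4.5)
plan([0.5488,0.0918,0.085],4.1)
```

```text
t 18.125 pos [0.5495 0.0918 0.0846] q [-2.7 31.5 86.1  0.  62.3 -6.8] ft [5.6 0.1 0.6] w 0.0101
shift in current tool mm [-0.  -0.4 -0.7] in target tool mm [-0.  -0.4 -0.7] rotvec cur->tgt [-0.0019 -0.0001  0.    ]
```

View pics/w11c.png

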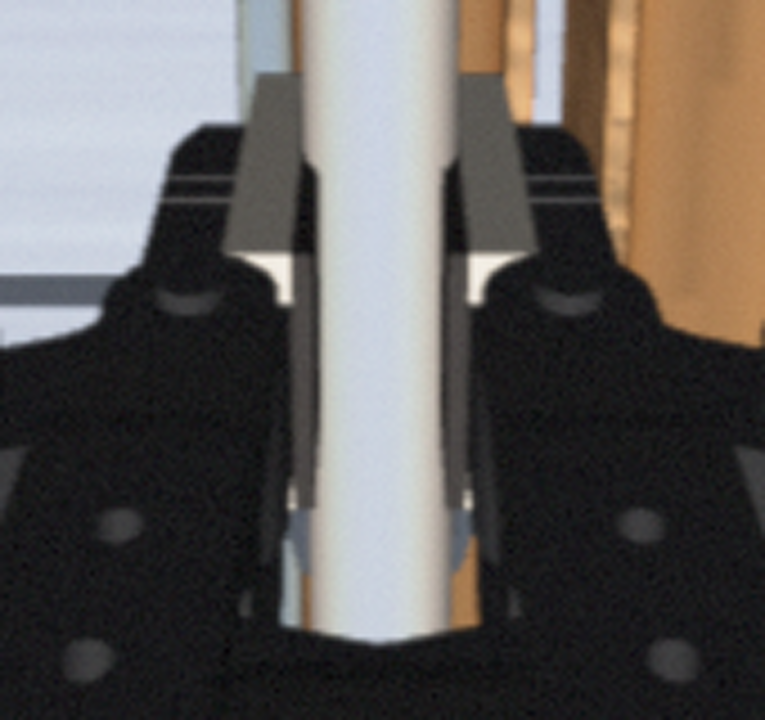

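The width is the same at about 10 mm, so that is just the pads giving, and the vertical load is gone. The grip is sound. Pulling most of the way, then I'll look.

move_arm(
  targets=[0, 0, -5, 0, 0, 0, 0, 0, -7, 0, 0, 0, 0, 0, -7, 0, 0, 0, 0, 0, -7, 0, 0, 0, 0, 0, -7, 0, 0, 0],
)

```text
time_s: 18.75
position: [0.5175, 0.0894, 0.0847]
tool_rot: [[0.071, 0.005, 0.997], [-0.997, 0.0, 0.071], [0.0, -1.0, 0.005]]
ft_force: [11.4, 3.0, -3.3]
grip_width: 0.0101
```

move_arm(
  targets=[0, 0, -6, 0, 0, 0, 0, 0, -5, 0, 0, 0, 0, 0, -4, 0, 0, 0, 0, 0, -2, 0, 0, 0, 0, 0, 0, 0, 0, 0],
)

```text
time_s: 19.38
position: [0.5009, 0.0882, 0.0847]
tool_rot: [[0.071, 0.005, 0.997], [-0.997, 0.0, 0.071], [0.0, -1.0, 0.005]]
ft_force: [11.3, 2.7, -5.5]
grip_width: 0.0102
```

Run:
```python
from h import *
s=env.observe();im=get_image("wrist");im["pos"]=s["position"];im["rot"]=s["tool_rot"];np.savez("/tmp/w12.npz",**im);save(im,"wrist12.png")
p0=np.array([.5495,.0918]);a=np.radians(4.1);print("pulled",-(s["position"][:2]-p0)@[np.cos(a),np.sin(a)])
save(im,"w12c.png",(230,30,370,130),5.5)
plan([0.5488,0.0918,0.085],4.1)
```

```text
pulled 0.048748610335065036
t 19.425 pos [0.501  0.0883 0.0847] q [-3.4 27.6 94.   0.  58.1 -7.5] ft [11.3  2.9 -3.5] w 0.01
shift in current tool mm [-0.1 -0.1 48. ] in target tool mm [-0.1 -0.3 48. ] rotvec cur->tgt [-0.0051 -0.0004  0.    ]
```

View pics/wrist12.png

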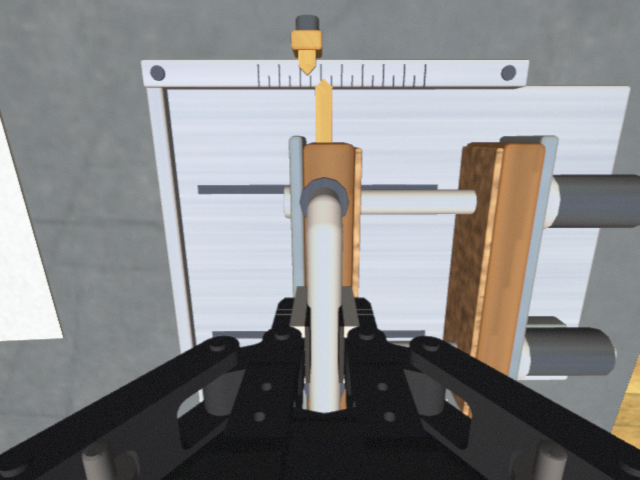

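View pics/w12c.png

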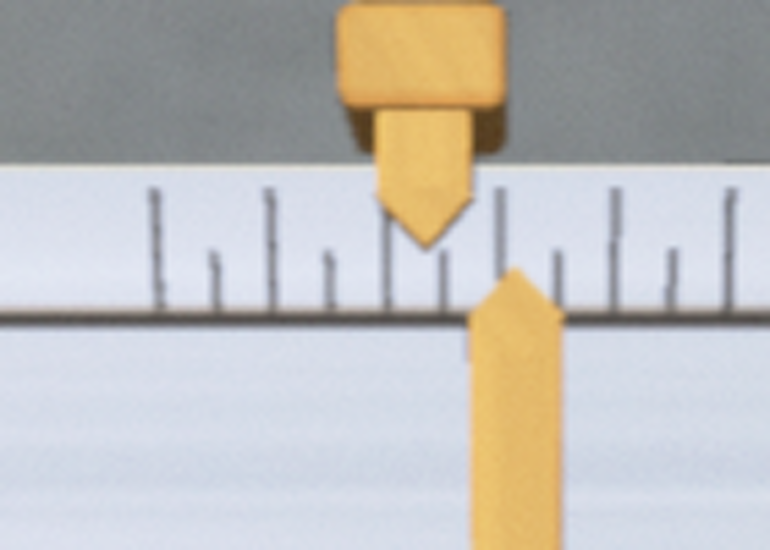

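The pointer tip (crop 515,268) is 89 crop px short of the index tip (426,248), which is about 7.6 mm. The arm's own travel agrees: 48.7 mm of 56.4. Closing the rest.

move_arm(
  targets=[0, 0, -4, 0, 0, 0, 0, 0, -2.5, 0, 0, 0, 0, 0, -1, 0, 0, 0, 0, 0, 0, 0, 0, 0, 0, 0, 0, 0, 0, 0],
)

```text
time_s: 20.05
position: [0.4937, 0.0877, 0.0847]
tool_rot: [[0.071, 0.006, 0.997], [-0.997, 0.0, 0.071], [0.0, -1.0, 0.006]]
ft_force: [11.7, 2.2, -4.8]
grip_width: 0.0101
```

```bash
cat > chk.py <<'E'
from h import *
import sys
s=env.observe();im=get_image("wrist");im["pos"]=s["position"];im["rot"]=s["tool_rot"];np.savez("/tmp/w13.npz",**im)
p0=np.array([.5495,.0918]);a=np.radians(4.1);print("pulled",-(s["position"][:2]-p0)@[np.cos(a),np.sin(a)],s["qvel"].round(1),s["ft_force"].round(1))
save(im,sys.argv[1],(290,40,355,110),8.5)
E
python3 chk.py w13c.png
```

```text
pulled 0.055903638840910166 [-0.  -0.   0.   0.   0.  -0.1] [11.7  2.2 -4.8]
```

View pics/w13c.png

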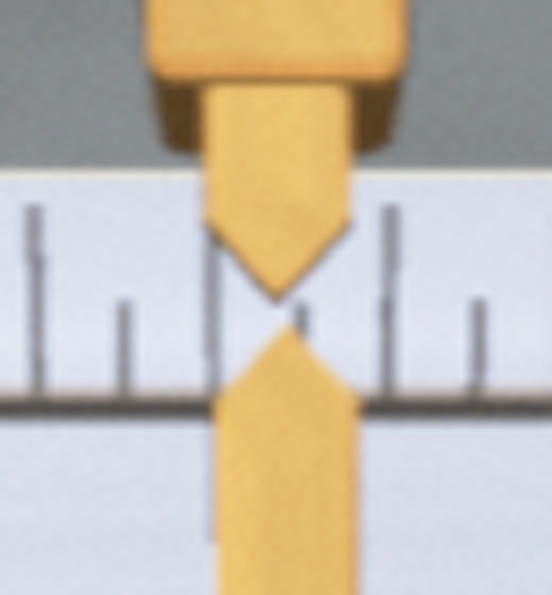

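Still about 10 crop px short, roughly 0.55 mm.

move_arm(
  targets=[0, 0, -0.6, 0, 0, 0, 0, 0, 0, 0, 0, 0, 0, 0, 0, 0, 0, 0, 0, 0, 0, 0, 0, 0, 0, 0, 0, 0, 0, 0],
)

```text
time_s: 20.72
position: [0.4932, 0.0877, 0.0847]
tool_rot: [[0.071, 0.006, 0.997], [-0.997, 0.0, 0.071], [0.0, -1.0, 0.006]]
ft_force: [11.4, 2.9, -5.2]
grip_width: 0.0101
```

```bash
python3 chk.py w14c.png
python3 - <<'E'
from h import *
save(get_image("scene"),"scene14.png")
E
```

```text
pulled 0.05644725572904366 [ 0.   0.  -0.  -0.1  0.  -0. ] [11.4  2.9 -5.2]
```

View pics/w14c.png

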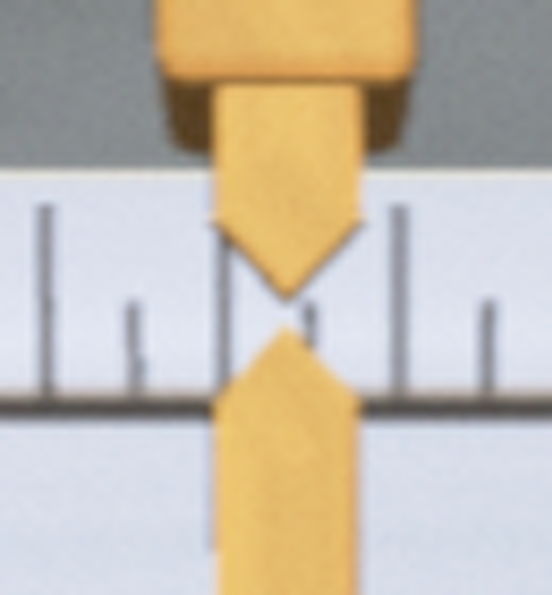

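View pics/scene14.png

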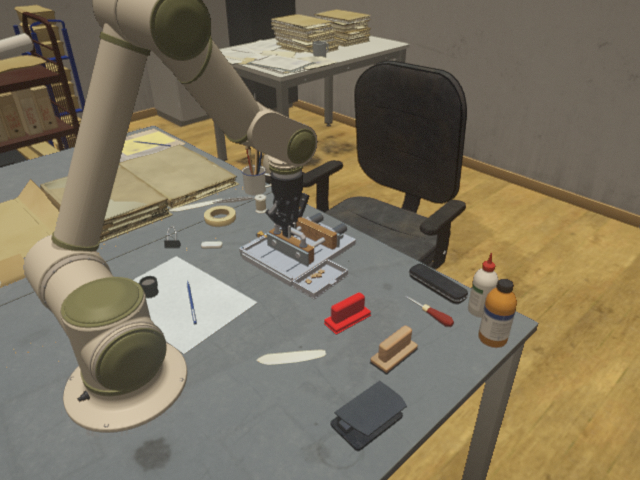

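The tips are in line: index tip (287,298) and pointer tip (286,325). The chips are in the tray (scene 320,275), the wiper is standing (395,349) and the bystanders haven't moved. The arm is still and the grip is steady, so I'm handing in.

Run:
```python
from rig import env
print(env.close_job())
```

```text
the job is handed in; nothing more can be done
None
```

The job is done and handed in at about 21 s of the 64 s. I picked up the wooden block, not the red one, and wiped all four chips off the bed into the tray in one pass with the jaw shut. I stood the block back on its sole where it came from. Then I gripped the bridge handle and pulled the jaw out about 56.4 mm, and the arm is still holding it there.

**Last checks**
- **Pointer:** it lines up with the index to within about 0.1 mm in the wrist picture. The arm's own travel agrees with the 56.4 mm I measured beforehand.
- **Hold:** the arm was still, with about 11.5 N of spring pull. The grip was set to 100 N and its opening stayed steady.
- **Chips and table:** the pictures show all four chips in the tray, the block standing, and the other things unmoved.

**What disagreed**
- **Grip opening:** it read about 10 mm on the 13 mm bar. I re-gripped 3 mm lower before pulling, with the jaw still shut, and it read the same. I take this as the pads giving, and it did not slip.
- **First index estimate:** the first wrist view gave 57.2 mm; the closer view and the final alignment gave 56.4 mm.

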